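# Strip the bench polisher's spindle

### The arm

A 7-joint arm with a two-finger parallel gripper is mounted at the origin on the work surface. World frame = base frame: x ahead of the robot, y to its left, z up, the work surface at z = 0. Lengths are in m, angles in rad, forces in N, time in s.
With the tool pointing down it reaches from about 0.425 to 0.875 m from the base axis. Payload 8.4 kg.
Tool frame: the origin (TCP) lies on the centre line of the jaws, within the pads' length; the fingertips stand 17 mm ahead of it and the grasp point (between the pads) lies 2 mm behind it; z points along the fingers, y is the direction in which the jaws open and shut (so a half turn about z gives the same grasp; the last joint's range is limited). The gripper opens to 85 mm and grips with 20 to 120 N. Pads are 22 mm wide; open, the fingers measure 114 mm over their backs; the gripper's body (76 mm by 85 mm) begins 54 mm behind the grasp point. The pads swing forward as they close: fully open they stand 13 mm farther back than shut.
Start: joints at [1.2, 0.333, 0.04, 1.465, -0.013, 1.343, -0.059], TCP at [0.174, -0.626, 0.248] pointing down, gripper open.
Joint ranges: [-2.58, 2.58], [-0.38, 2.09], [-1.3, 1.39], [0.25, 2.4], [-1.5, 4.64], [0.08, 2.09], [-2.65, 2.65]. Speed limits (rad/s): [2.22, 2.22, 2.79, 2.79, 3.14, 3.14, 3.14].

### API

Orientations are given as a unit quaternion [x, y, z, w].
In Python, from rig import r gives the robot as it stands.
- The arm moves only by the shell command python3 -m crank 'ROWS' [OPENING] [FORCE]. ROWS is JSON, a list of rows, each an object with "dp": the shift along the world's x, y, z in units of 25 mm (1.0 is 25 mm), a list of three; "yaw": the turn about the world's z in units of 0.15 rad (1.0 is 0.15 rad). In form: [{"dp": [x, y, z], "yaw": yaw}, ...]. A call has 1 to 10 rows; each row shifts and turns the commanded pose from where the row before left it; what a row does not reach is not made up. A row lasts 1/10 s, in which the tool goes at most 50 mm and 8.59 degrees, less where a joint would pass 70% of its speed; a pose out of reach is approached as far as the arm can. A call with a number of a shift or a turn outside -1 to 1 is refused whole. A call with a gripper value outside its range is refused whole. OPENING is the closure in counts, from 0 (fully open) to 255 (shut), set as the call begins (- or left out, the last holds). The fingers move at their own pace and stop on an object; FORCE is the grip in N (left out, the last holds). Time passes only in rows, so rows that do not move let the fingers close. It gives the time, the measured TCP pose, the force and the opening at its end, in the units of the state.
- r.get_state(): the state, without advancing time (a new reading comes with each control period).
- r.camera(name): name is "side" or "top"; returns the picture (384x512x3 uint8, red, green, blue); there is no depth.
- r.camera_model(name): a dict with "mtx" (3x3 intrinsics, pixels), "pose" (4x4, takes a point from camera to world coordinates). Camera axes: x right, y up, looking along -z (the intrinsics and any distortion apply to the point x, -y, -z); pixel columns grow to the right and rows downward; lengths in m; the calibration is good to about 2 mm. A picture is of the moment at which its call begins. camera_model takes no time and is no camera call.
- r.sign_off(): hands the job in, once; it reports no verdict.
Trained networks look in the newest picture that a camera, given by its name, has taken for a name from the list of things; names that differ only in an ending like _2 or _b are one class to them, and where a whole thing is asked for, a point or a joint stands for the part that bears it (a point fixed in the world has none). Each returns a list of dicts, best first, with "conf" (0 to 1); they miss things now and then, are a little off and sometimes report something else, mostly with a low value. They report only what shows in the picture. A call takes as long as a camera call. They do not tell look-alikes from the thing itself.
- r.silhouettes(name, camera): "pixels" (384x512 bool, what is visible of it) and "centre" ([column, row] in pixels, amid what is visible of it).
- r.pinpoint(name, camera): "centre" ([column, row] in pixels: a listed point, or the origin of a listed thing).
The state is a dict: "time": time; "qpos": joint angles; "joint_vel": joint speeds; "tau": joint torques, N m; "tcp_pos": TCP position; "orientation": TCP orientation; "force": force on the tool from outside, world axes, zero at the start; "moment": the same for the moment, N m; "opening": finger opening in m.
Only numpy, scipy, OpenCV 4.12 (cv2) and the standard library are available. Lean on these libraries where they do the work, as an engineer would, in place of code of your own. Each camera call takes 0.05 s, during which the arm holds its last target.

### The job

Strip the jeweller's bench polisher: slide the loosened steel stop collar off the free end of the spindle and put it in the shallow metal tray, keeping the wheel on the spindle meanwhile. Then slide the abrasive wheel off the spindle and put it in the same tray; leave both resting there.

Things in the scene. Friction and masses are not known exactly. Their poses are not given: they have to be found in the camera images.
- polisher: Blue bench polisher, fixed. Origin: on the bench under the motor's middle; z up. A steel spindle 12 mm thick runs level along its own -y, 110 mm above the bench at own x = 0, bare from a 36 mm thick nose (ends at own y = -95 mm) to the free end at y = -225 mm. Motor: 76 mm in diameter, y = -60 to +60 mm. The wheel hangs nearer the motor, the collar outside it, 25 mm or more apart.
- collar: Steel stop collar hanging loose on the spindle near its free end: ring 36 mm in outer diameter, 18 mm wide, bore 22 mm, about 90 g; slides freely. Origin: the ring's centre, hanging 5 mm below the spindle's axis; own y is the bore's axis. (A like collar lying on the bench is a spare, not wanted.)
- wheel: Grey-brown abrasive wheel hanging loose on the spindle between collar and motor: 56 mm in outer diameter, 20 mm wide, bore 22 mm, about 100 g; slides freely. Origin: the wheel's centre, hanging 5 mm below the spindle's axis; own y is the bore's axis. (A like wheel lying on the bench is a spare, not wanted.)
- tray: Empty shallow aluminium tray, fixed to the bench: 200 mm along its own x, 220 mm along its own y, 22 mm high, walls and floor 4 mm thick. Origin: centre of its underside, on the bench; z up. Both parts fit in side by side, standing on their rims or lying flat.
There are look-alikes about, which are no part of the job. Leave any pink or yellow look-alike of the collar alone.

How it is judged:
By the outcome, as a careful person would: the job done as asked, in the order asked, and still so for the second after the job is handed in, with the robot touching nothing.
It also fails if it takes over 64 s, if anything falls off the work surface, if the arm or the gripper's body presses on something with over 40 N, if the wrist force passes 120 N, or if a joint passes its speed limit or range.

## Working session

There is one attempt and no reset: what is moved stays moved. The work goes in short steps, Python scripts to look and compute and a shell command to move; the robot and the scene stay as the last step left them, time stands still between calls to the robot, and variables do not carry over. Pictures are saved under pics/ and viewed, and the job is handed in when it is done.

```bash
ls; mkdir -p pics; python3 - <<'E'
from rig import r
import cv2,numpy as np
for n in("side","top"):
    im=r.camera(n); cv2.imwrite(f"pics/{n}0.png",cv2.cvtColor(im,cv2.COLOR_RGB2BGR))
    m=r.camera_model(n); print(n,np.round(m["mtx"],1).tolist(),np.round(m["pose"],4).tolist(),[k for k in m])
    for t in("polisher","collar","wheel","tray"):
        print(t,[(np.round(d["centre"],1).tolist(),round(d["conf"],2)) for d in r.pinpoint(t,n)])
print(r.get_state())
E
```

```text
pics
side [[391.9, 0.0, 253.4], [0.0, 391.9, 181.9], [0.0, 0.0, 1.0]] [[0.9947, 0.0674, -0.0773, 0.4915], [-0.1025, 0.6365, -0.7645, -0.561], [-0.0023, 0.7683, 0.64, 0.5448], [0.0, 0.0, 0.0, 1.0]] ['mtx', 'pose']
polisher [([241.6, 146.6], 0.69)]
collar [([261.9, 153.9], 0.74), ([259.3, 219.0], 0.73), ([290.4, 182.9], 0.54)]
wheel [([253.0, 135.9], 0.62)]
tray [([252.4, 343.0], 0.6)]
top [[398.2, 0.0, 253.6], [0.0, 398.2, 194.6], [0.0, 0.0, 1.0]] [[0.0301, 0.996, -0.0844, 0.4833], [-0.9994, 0.0312, 0.0116, -0.0177], [0.0142, 0.084, 0.9964, 1.0329], [0.0, 0.0, 0.0, 1.0]] ['mtx', 'pose']
polisher [([156.5, 198.9], 0.84)]
collar [([221.5, 191.8], 0.7), ([220.3, 169.9], 0.57)]
wheel [([193.6, 190.2], 0.73)]
tray [([347.5, 218.5], 0.86)]
{'time': 0.5, 'qpos': array([ 1.19979816,  0.33320408,  0.03993143,  1.46545681, -0.01338706,
        1.34326475, -0.05849272]), 'joint_vel': array([-1.95777709e-04, -2.35806907e-03,  7.81368828e-05, -6.51106517e-04,
        1.27804790e-03, -1.36568073e-03, -1.88715431e-03]), 'tau': array([-1.22928741e-03, -6.57754612e+01,  1.36155166e+00, -4.05514991e+01,
        1.67266466e-02,  3.83800449e-03,  2.44130135e-06]), 'tcp_pos': array([ 0.17445483, -0.62610986,  0.24827785]), 'orientation': array([ 9.90783367e-01,  1.35455968e-01, -1.40928543e-05, -3.12870650e-05]), 'force': array([-0.55966784,  0.41488157, -0.14332055]), 'moment': array([ 0.03984958, -0.02734245, -0.01646504]), 'opening': 0.08532049584225568}
```

View pics/side0.png

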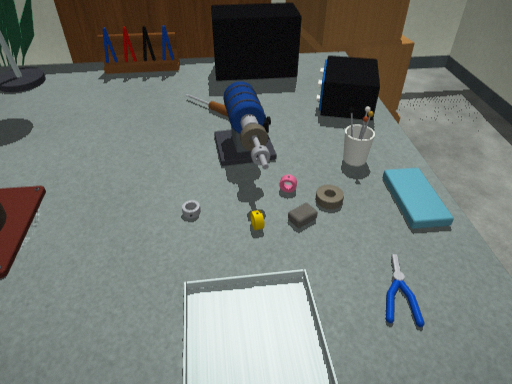

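View pics/top0.png

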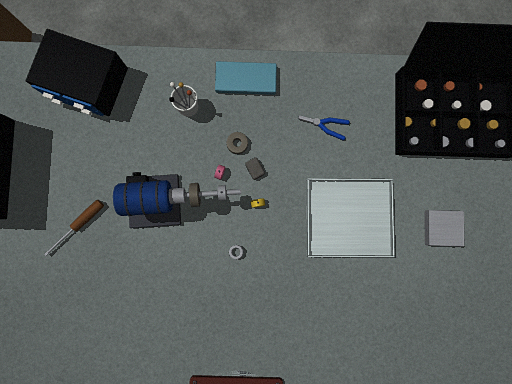

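The polisher's motor is at top (142,197) with the spindle running right to (240,192). The wheel is at (194,194) and the collar at (222,192). The tray is at (350,218). Collar candidates are:
- the steel ring on the spindle, top (222,192), side (262,154)
- the pink look-alike, top (220,171)
- the yellow look-alike, top (259,203)
- the spare steel ring on the bench, top (236,252)

Wheel candidates are the one on the spindle and the bench spare at top (237,142). I want the ones on the spindle, and will check them in an enlarged crop.

```bash
cat > h.py <<'E'
import numpy as np,cv2
from rig import r
def ray(n,uv):
    m=r.camera_model(n);K=np.array(m["mtx"]);T=np.array(m["pose"])
    d=np.linalg.inv(K)@[uv[0],uv[1],1]; d=np.array([d[0],-d[1],-d[2]])
    return T[:3,3],T[:3,:3]@d
def at(n,uv,z):
    o,d=ray(n,uv); return o+d*(z-o[2])/d[2]
def proj(n,p):
    m=r.camera_model(n);K=np.array(m["mtx"]);T=np.array(m["pose"])
    c=T[:3,:3].T@(np.array(p)-T[:3,3]); q=K@[c[0],-c[1],-c[2]]; return q[:2]/q[2]
def tri(a,b):
    o1,d1=ray("top",a);o2,d2=ray("side",b);d1/=np.linalg.norm(d1);d2/=np.linalg.norm(d2)
    A=np.stack([d1,-d2],1);s=np.linalg.lstsq(A,o2-o1,rcond=None)[0]
    p,q=o1+s[0]*d1,o2+s[1]*d2; return (p+q)/2,np.linalg.norm(p-q)
def crop(n,im,x,y,w,h,k,f):
    c=cv2.cvtColor(im[y:y+h,x:x+w],cv2.COLOR_RGB2BGR); cv2.imwrite(f,cv2.resize(c,None,fx=k,fy=k,interpolation=cv2.INTER_CUBIC))
E
python3 - <<'E'
from h import *
a=cv2.cvtColor(cv2.imread("pics/top0.png"),4);b=cv2.cvtColor(cv2.imread("pics/side0.png"),4)
crop("top",a,150,165,100,60,7.5,"pics/tc.png")
crop("side",b,205,75,100,100,6,"pics/sc.png")
for n in("top","side"):
  for t in("collar","wheel","polisher"):
    for d in r.silhouettes(t,n)[:4]:
        p=d["pixels"];ys,xs=np.where(p);print(n,t,round(d["conf"],2),np.round(d["centre"],1),xs.min(),xs.max(),ys.min(),ys.max())
print("collar",tri((221.5,191.8),(261.9,153.9)),at("top",(221.5,191.8),.105))
print("wheel",tri((193.6,190.2),(253,135.9)),at("top",(193.6,190.2),.105))
print("tray",at("top",(347.5,218.5),0),at("side",(252.4,343),0),[at("top",u,.022)[:2] for u in((308,180),(394,180),(394,257),(308,257))])
print("pol",at("top",(156.5,198.9),0),at("side",(241.6,146.6),0))
E
```

```text
top collar 0.55 [218.8 168. ] 215 224 165 178
top collar 0.52 [260. 205.] 251 264 199 206
top collar 0.45 [223.1 193.1] 218 226 185 200
top wheel 0.56 [194.1 194. ] 189 200 183 206
top polisher 0.92 [153.  196.1] 112 240 172 226
side collar 0.66 [259.1 217.6] 250 264 209 229
side collar 0.57 [258.3 150. ] 251 268 146 163
side collar 0.47 [289.6 180.9] 280 296 173 191
side polisher 0.79 [241.5 122.7] 215 276 82 168
collar (array([0.56772118, 0.04668459, 0.10454833]), np.float64(0.003282582272332032)) [0.56603679 0.04675296 0.105     ]
wheel (array([0.56335097, 0.11223974, 0.10405226]), np.float64(0.008926454211710578)) [0.56774189 0.11196161 0.105     ]
tray [ 0.51604203 -0.27548785  0.        ] [ 0.51821273 -0.27421435  0.        ] [array([ 0.61071004, -0.16753212]), array([ 0.61775852, -0.38878683]), array([ 0.42177111, -0.38886113]), array([ 0.41543252, -0.17117148])]
pol [0.55164318 0.22158379 0.        ] [0.54232898 0.22649036 0.        ]
```

View pics/tc.png

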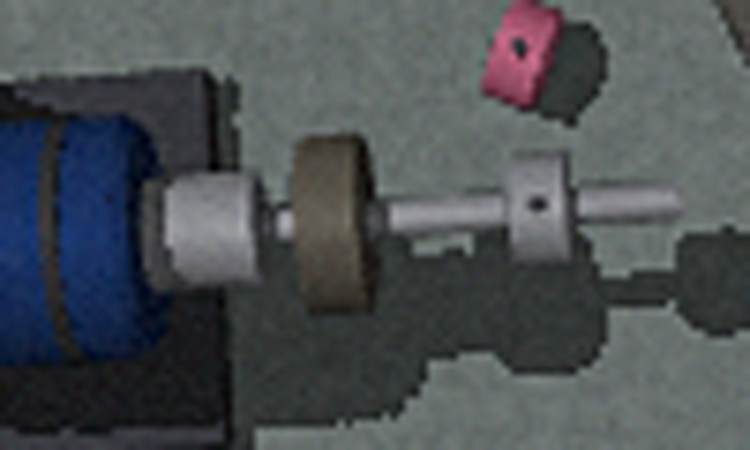

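View pics/sc.png

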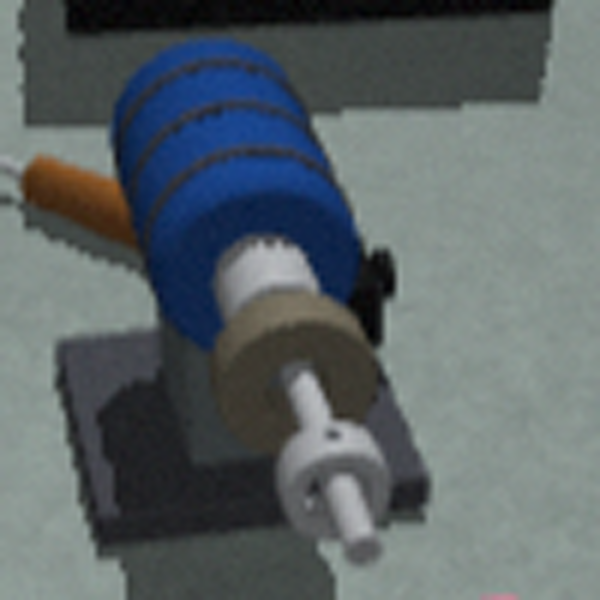

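The crops show the steel collar hanging on the spindle at crop (540,206), which is top (222,192.5). The grey-brown wheel is inboard of it at crop (335,222), which is top (194.7,194.6). These are the two wanted parts. Pink is off the spindle. Next I work out the spindle line.

```bash
python3 - <<'E'
from h import *
f=lambda u,z:np.round(at("top",u,z),4)
print("free",f((240.7,191.8),.11)); print("mid",f((200+3,193.8),.11),"left",f((188,194.3),.11),"nose",f((178.7,195.4),.115))
for u in((430,215),(600,205),(650,202)): print(f((150+u[0]/7.5,165+u[1]/7.5),.112))
print("collar",f((222,192.5),.108)); print("wheel",f((194.7,194.6),.108))
# side free end (362,548)/6
print("side free",at("side",(205+362/6,75+548/6),.11),"side pts",at("side",(205+310/6,75+400/6),.11))
print("side collar c", at("side",(205+332/6,75+482/6),.105))
E
```

```text
free [0.567  0.0018 0.11  ]
mid [0.5596 0.0891 0.11  ] left [0.5573 0.1238 0.11  ] nose [0.5537 0.1443 0.115 ]
[0.56   0.0789 0.112 ]
[0.5648 0.0265 0.112 ]
[0.5662 0.0111 0.112 ]
collar [0.5642 0.0453 0.108 ]
wheel [0.5573 0.1086 0.108 ]
side free [5.70024400e-01 1.71604247e-04 1.10000000e-01] side pts [0.56304259 0.081384   0.11      ]
side collar c [0.56576774 0.04181509 0.105     ]
```

Spindle axis: it points outward along about (0.086,-0.996) and passes x≈0.5645 at the collar (y≈0.044). I'll grip across the ring's diameter, which needs a yaw of about +1.385 rad.

```bash
python3 -m crank '[{"dp":[0.6,1,0],"yaw":0.35},{"dp":[0.6,1,0],"yaw":0.35},{"dp":[0.6,1,0],"yaw":0.35},{"dp":[0.6,1,0],"yaw":0.35},{"dp":[0.6,1,0],"yaw":0.35},{"dp":[0.6,1,0],"yaw":0.35},{"dp":[0.6,1,0],"yaw":0.35},{"dp":[0.6,1,0],"yaw":0.35},{"dp":[0.6,1,0],"yaw":0.35},{"dp":[0.6,1,0],"yaw":0.35}]' 0 40
python3 -m crank '[{"dp":[0.6,1,0],"yaw":0.35},{"dp":[0.6,1,0],"yaw":0.35},{"dp":[0.6,1,0],"yaw":0.35},{"dp":[0.6,1,0],"yaw":0.35},{"dp":[0.6,1,0],"yaw":0.35},{"dp":[0.6,1,0],"yaw":0.35},{"dp":[0.6,1,0],"yaw":0.35},{"dp":[0.6,1,0],"yaw":0.35},{"dp":[0.6,1,0],"yaw":0.35},{"dp":[0.6,1,0],"yaw":0.35}]'
```

```text
time: 1.8
tcp_pos: [0.3255, -0.3743, 0.2484]
orientation: [0.921, 0.39, 0.0, 0.0]
force: [0.0, -0.3, 0.1]
opening: 0.0852
time: 2.8
tcp_pos: [0.4752, -0.1237, 0.2484]
orientation: [0.788, 0.616, 0.0, 0.0]
force: [0.4, 0.0, -0.2]
opening: 0.0855
```

```bash
python3 -m crank '[{"dp":[0.51,0.96,-0.2],"yaw":0.32},{"dp":[0.51,0.96,-0.2],"yaw":0.32},{"dp":[0.51,0.96,-0.2],"yaw":0.32},{"dp":[0.51,0.96,-0.2],"yaw":0.32},{"dp":[0.51,0.96,-0.2],"yaw":0.31},{"dp":[0.51,0.96,-0.2],"yaw":0.31},{"dp":[0.51,0.96,-0.2],"yaw":0.3},{"dp":[0,0,0],"yaw":0}]'
python3 - <<'E'
from h import *
for n in("top","side"):
    im=r.camera(n); crop(n,im,130,110,160,120,5,f"pics/{n}1.png") if n=="top" else crop(n,im,180,50,160,120,5,f"pics/{n}1.png")
E
```

```text
time: 3.6
tcp_pos: [0.5639, 0.0474, 0.2126]
orientation: [0.675, 0.738, 0.001, -0.001]
force: [-0.6, -0.6, -0.2]
opening: 0.0853
```

View pics/side1.png

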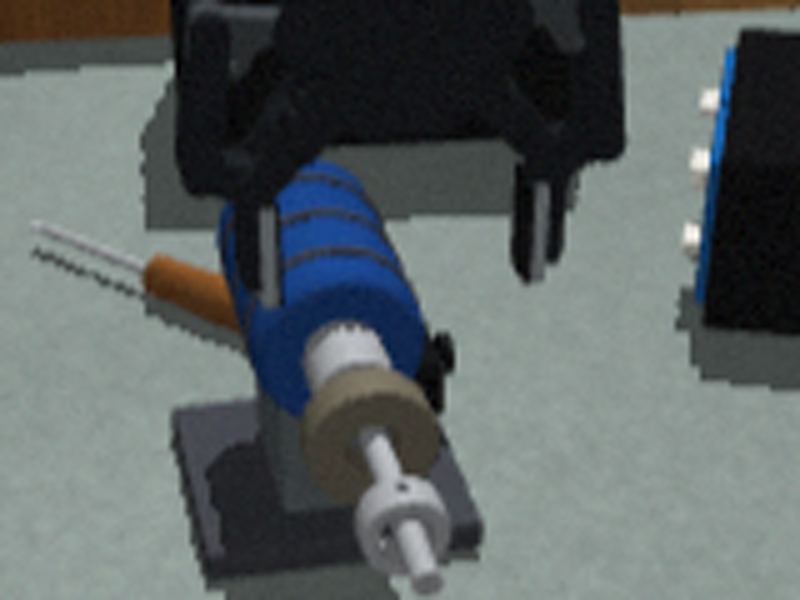

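View pics/top1.png

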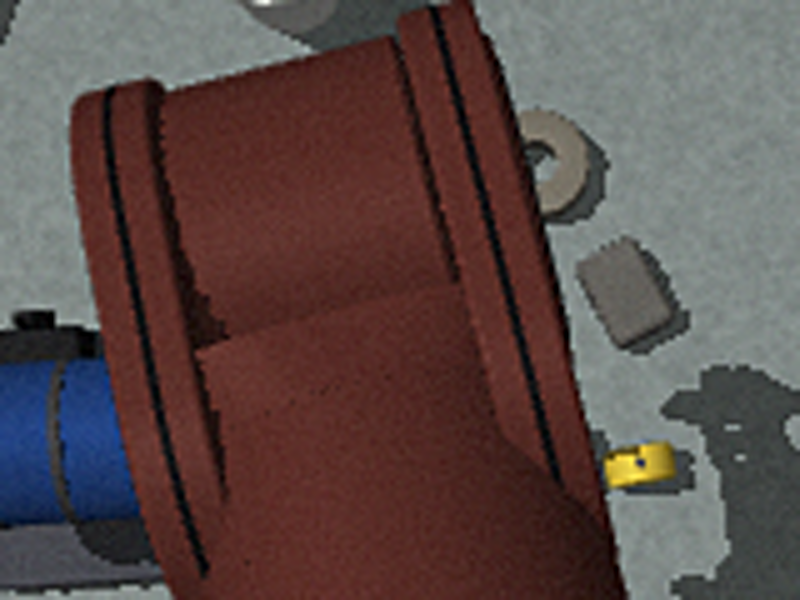

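The side view shows the open jaws straddling the spindle line, with the collar at crop (402,525). Descending in two parts.

```bash
python3 -m crank '[{"dp":[0,-0.1,-0.8],"yaw":0},{"dp":[0,0,-0.8],"yaw":0},{"dp":[0,0,-0.7],"yaw":0},{"dp":[0,0,-0.7],"yaw":0},{"dp":[0,0,-0.7],"yaw":0},{"dp":[0,0,-0.6],"yaw":0},{"dp":[0,0,0],"yaw":0}]'
python3 - <<'E'
from h import *
im=r.camera("side"); crop("side",im,180,80,160,120,5,"pics/side2.png")
E
```

```text
time: 4.4
tcp_pos: [0.5624, 0.0385, 0.104]
orientation: [0.678, 0.735, -0.001, -0.001]
force: [-0.6, -0.8, 0.4]
opening: 0.0854
```

View pics/side2.png

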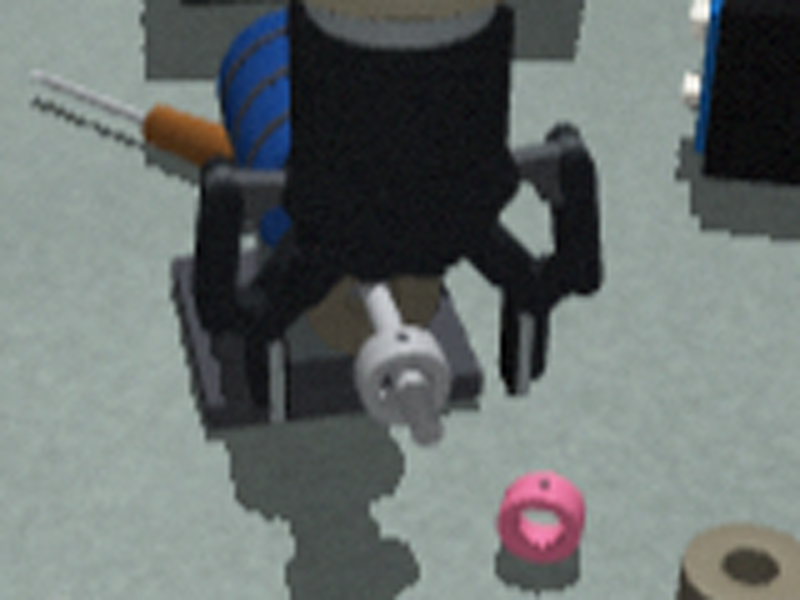

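```bash
python3 -m crank '[{"dp":[0.04,0.24,0],"yaw":0},{"dp":[0,0,0],"yaw":0},{"dp":[0,0,0],"yaw":0}]'
python3 -m crank '[{"dp":[0,0,0],"yaw":0},{"dp":[0,0,0],"yaw":0},{"dp":[0,0,0],"yaw":0},{"dp":[0,0,0],"yaw":0},{"dp":[0,0,0],"yaw":0},{"dp":[0,0,0],"yaw":0},{"dp":[0,0,0],"yaw":0},{"dp":[0,0,0],"yaw":0}]' 255 40
python3 - <<'E'
from h import *
im=r.camera("side"); crop("side",im,180,80,160,120,5,"pics/side3.png")
E
```

```text
time: 4.75
tcp_pos: [0.5652, 0.0458, 0.1066]
orientation: [0.678, 0.735, 0.0, 0.0]
force: [-0.7, -0.3, -0.3]
opening: 0.0857
time: 5.55
tcp_pos: [0.5648, 0.0453, 0.1059]
orientation: [0.678, 0.735, -0.0, 0.0]
force: [-1.9, -0.6, 4.4]
opening: 0.0337
```

View pics/side3.png

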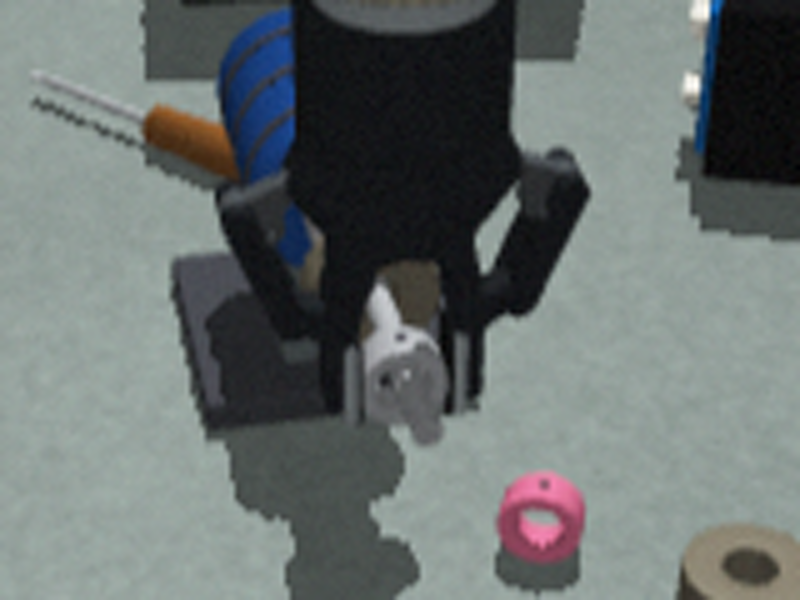

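```bash
python3 -m crank '[{"dp":[0,0,0.1],"yaw":0},{"dp":[0,0,0.1],"yaw":0},{"dp":[0,0,0],"yaw":0},{"dp":[0,0,0],"yaw":0}]'
python3 -m crank '[{"dp":[0.03,-0.3,0],"yaw":0},{"dp":[0.03,-0.3,0],"yaw":0},{"dp":[0.02,-0.3,0],"yaw":0},{"dp":[0,0,0],"yaw":0}]'
python3 - <<'E'
from h import *
im=r.camera("side"); crop("side",im,180,80,160,120,5,"pics/side4.png")
E
```

```text
time: 6.0
tcp_pos: [0.5647, 0.0454, 0.1107]
orientation: [0.678, 0.735, -0.0, -0.0]
force: [0.2, 0.7, -1.5]
opening: 0.0339
time: 6.4
tcp_pos: [0.5669, 0.0208, 0.1106]
orientation: [0.679, 0.734, -0.0, 0.0]
force: [-0.6, -0.1, -1.0]
opening: 0.0339
```

View pics/side4.png

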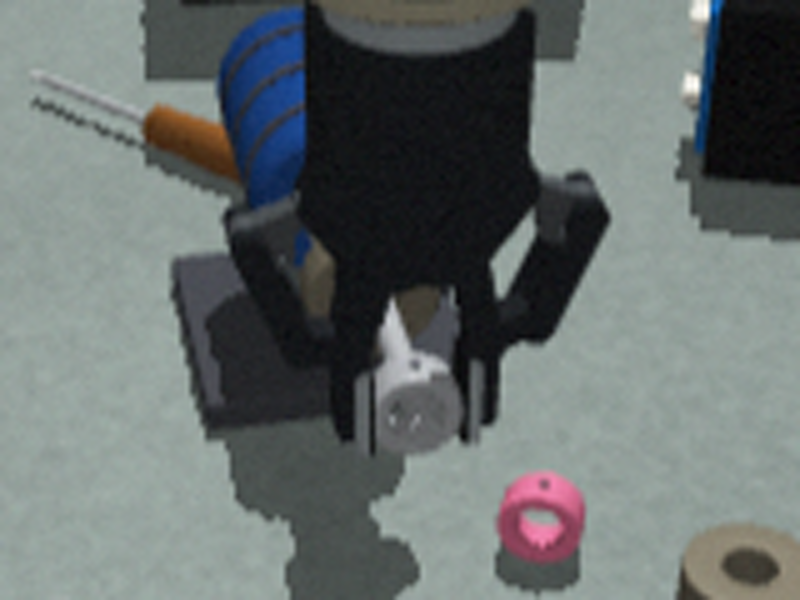

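The collar moves freely, with a weight-like force of about 1 N. Sliding it off the end.

```bash
python3 -m crank '[{"dp":[0.03,-0.3,0],"yaw":0},{"dp":[0.03,-0.4,0],"yaw":0},{"dp":[0.03,-0.4,0],"yaw":0},{"dp":[0.04,-0.5,0],"yaw":0},{"dp":[0.05,-0.6,0],"yaw":0},{"dp":[0.05,-0.6,0],"yaw":0},{"dp":[0,0,0],"yaw":0}]'
python3 - <<'E'
from h import *
im=r.camera("side"); crop("side",im,180,80,160,120,5,"pics/side5.png")
E
```

```text
time: 7.15
tcp_pos: [0.5726, -0.0508, 0.1106]
orientation: [0.679, 0.734, -0.001, 0.0]
force: [0.6, -0.4, -1.1]
opening: 0.0338
```

View pics/side5.png

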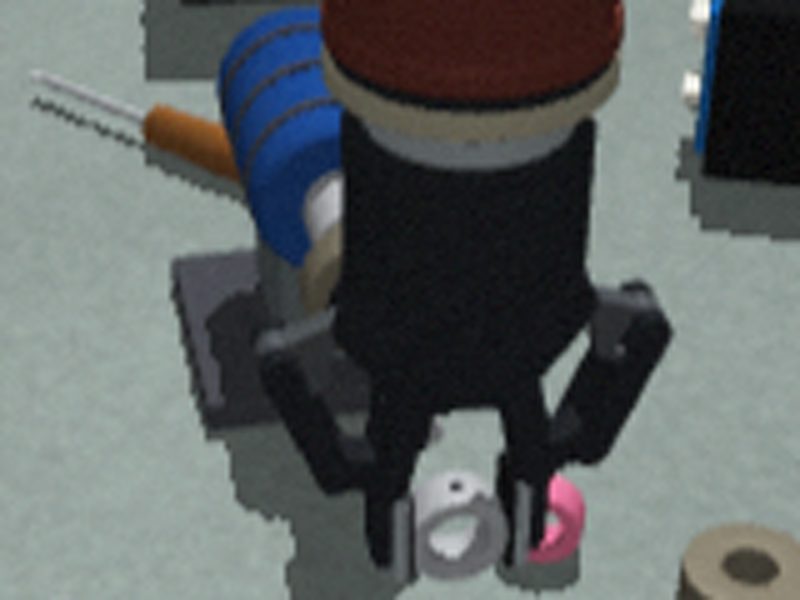

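The collar is clear of the spindle and held at crop (460,530). The wheel is still on the spindle at crop (320,270). Going to the tray's far half.

```bash
python3 -m crank '[{"dp":[-0.2,-0.5,0],"yaw":0},{"dp":[-0.2,-1,0],"yaw":0},{"dp":[-0.2,-1,0],"yaw":0},{"dp":[-0.2,-1,0],"yaw":0},{"dp":[-0.2,-1,0],"yaw":0},{"dp":[-0.2,-1,0],"yaw":0},{"dp":[-0.2,-1,0],"yaw":0},{"dp":[-0.2,-1,0],"yaw":0},{"dp":[-0.2,-1,0],"yaw":0},{"dp":[-0.2,-1,0],"yaw":0}]'
python3 -m crank '[{"dp":[-0.1,-1,0],"yaw":0},{"dp":[-0.1,-0.7,0],"yaw":0},{"dp":[0,0,-0.6],"yaw":0},{"dp":[0,0,-0.7],"yaw":0},{"dp":[0,0,-0.7],"yaw":0},{"dp":[0,0,-0.5],"yaw":0},{"dp":[0,0,-0.3],"yaw":0},{"dp":[0,0,-0.2],"yaw":0},{"dp":[0,0,0],"yaw":0}]'
python3 - <<'E'
from h import *
im=r.camera("side"); crop("side",im,150,220,213,160,3.7,"pics/side6.png")
E
```

```text
time: 8.2
tcp_pos: [0.5219, -0.2854, 0.1109]
orientation: [0.678, 0.735, 0.0, -0.0]
force: [0.2, 0.9, -0.5]
opening: 0.0336
time: 9.1
tcp_pos: [0.5174, -0.3267, 0.0354]
orientation: [0.678, 0.735, -0.0, -0.0]
force: [-0.2, 0.5, -0.2]
opening: 0.0335
```

View pics/side6.png

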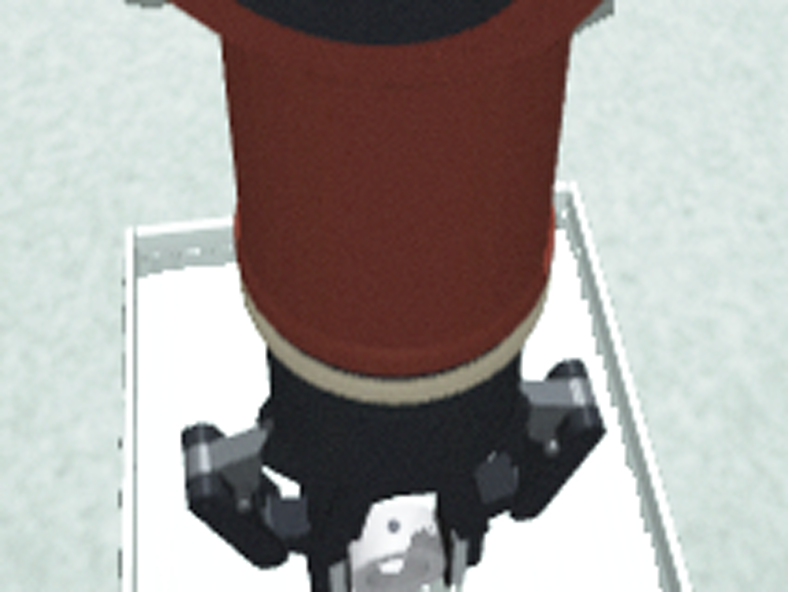

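The collar is over the tray's far half, at crop (395,560). Lowering in small steps until contact.

```bash
python3 -m crank '[{"dp":[0,0,-0.16],"yaw":0},{"dp":[0,0,-0.12],"yaw":0},{"dp":[0,0,-0.04],"yaw":0},{"dp":[0,0,0],"yaw":0}]'
python3 -m crank '[{"dp":[0,0,-0.04],"yaw":0},{"dp":[0,0,0],"yaw":0},{"dp":[0,0,0],"yaw":0}]'
python3 -m crank '[{"dp":[0,0,-0.04],"yaw":0},{"dp":[0,0,0],"yaw":0},{"dp":[0,0,0],"yaw":0}]'
```

```text
time: 9.55
tcp_pos: [0.5174, -0.3271, 0.0277]
orientation: [0.678, 0.735, -0.0, -0.0]
force: [-0.0, -0.0, -1.8]
opening: 0.0336
time: 9.85
tcp_pos: [0.5175, -0.3271, 0.0269]
orientation: [0.678, 0.735, 0.0, 0.0]
force: [-0.3, 0.3, -0.8]
opening: 0.0336
time: 10.15
tcp_pos: [0.5175, -0.3271, 0.0258]
orientation: [0.678, 0.735, -0.0, -0.0]
force: [-1.1, -1.2, -0.7]
opening: 0.0338
```

```bash
python3 -m crank '[{"dp":[0,0,-0.06],"yaw":0},{"dp":[0,0,0],"yaw":0},{"dp":[0,0,0],"yaw":0}]'
python3 -m crank '[{"dp":[0,0,-0.06],"yaw":0},{"dp":[0,0,0],"yaw":0},{"dp":[0,0,0],"yaw":0}]'
```

```text
time: 10.45
tcp_pos: [0.5174, -0.3271, 0.0242]
orientation: [0.678, 0.735, -0.0, -0.0]
force: [0.1, -0.2, -0.6]
opening: 0.0338
time: 10.75
tcp_pos: [0.5174, -0.3271, 0.0227]
orientation: [0.678, 0.735, -0.0, -0.0]
force: [0.2, -0.1, -2.0]
opening: 0.0341
```

```bash
python3 -m crank '[{"dp":[0,0,-0.04],"yaw":0},{"dp":[0,0,0],"yaw":0},{"dp":[0,0,0],"yaw":0}]'
python3 - <<'E'
from h import *
im=r.camera("side"); crop("side",im,210,330,100,54,7.5,"pics/side7.png")
E
```

```text
time: 11.05
tcp_pos: [0.5176, -0.3272, 0.0224]
orientation: [0.678, 0.735, -0.0, 0.0]
force: [-1.9, 1.2, 5.1]
opening: 0.0339
```

View pics/side7.png

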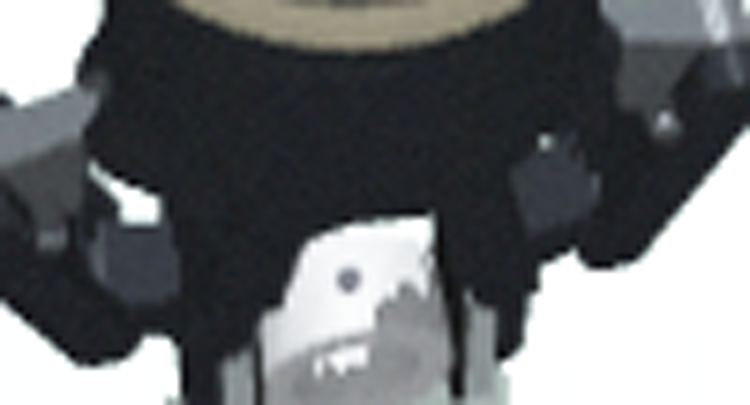

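Contact at about 5 N. Releasing.

```bash
python3 -m crank '[{"dp":[0,0,0],"yaw":0},{"dp":[0,0,0],"yaw":0},{"dp":[0,0,0],"yaw":0},{"dp":[0,0,0],"yaw":0}]' 90 40
python3 -m crank '[{"dp":[0,0,0.2],"yaw":0},{"dp":[0,0,0.4],"yaw":0},{"dp":[0,0,0.7],"yaw":0},{"dp":[0,0,0.8],"yaw":0},{"dp":[0,0,0.8],"yaw":0},{"dp":[0,0,0.8],"yaw":0},{"dp":[0,0,0.8],"yaw":0},{"dp":[0,0,0.8],"yaw":0},{"dp":[0,0.5,0.3],"yaw":0},{"dp":[0,1,0],"yaw":0}]'
python3 - <<'E'
from h import *
im=r.camera("side"); crop("side",im,150,220,213,160,3.7,"pics/side8.png")
im=r.camera("top"); crop("top",im,150,120,270,200,2.9,"pics/top8.png")
E
```

```text
time: 11.5
tcp_pos: [0.5175, -0.3271, 0.0217]
orientation: [0.678, 0.735, 0.0, -0.0]
force: [0.3, 0.2, 0.1]
opening: 0.055
time: 12.5
tcp_pos: [0.5177, -0.2906, 0.1634]
orientation: [0.679, 0.734, 0.0, 0.001]
force: [0.8, 0.2, 0.4]
opening: 0.0551
```

View pics/side8.png

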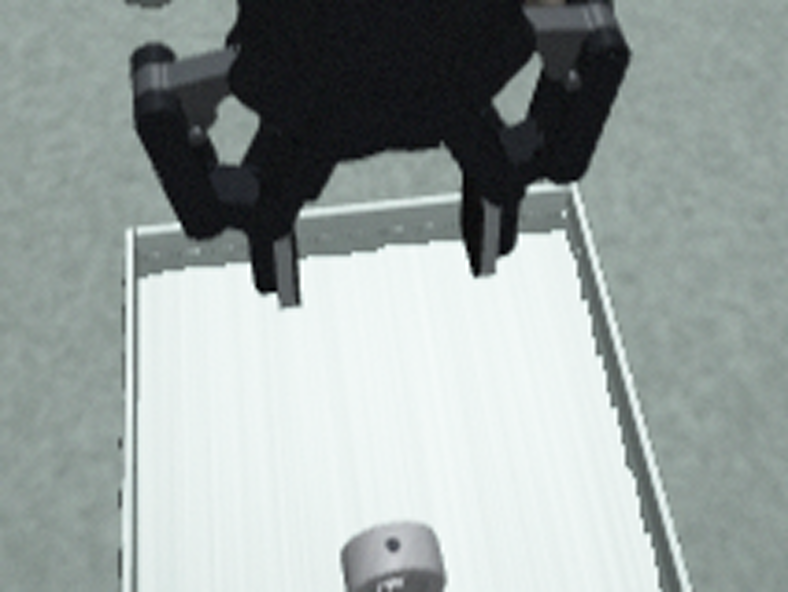

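View pics/top8.png

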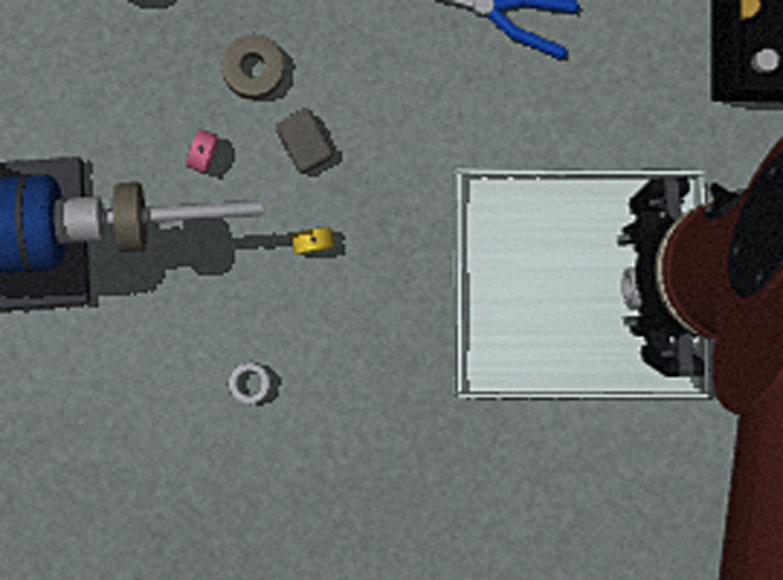

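The collar stands in the tray at side crop (393,560). The wheel is still on the spindle at top (195,194.5). Going to the wheel at (0.559, 0.1085).

```bash
python3 -m crank '[{"dp":[0.1,1,0.1],"yaw":0},{"dp":[0.1,1,0.1],"yaw":0},{"dp":[0.1,1,0.1],"yaw":0},{"dp":[0.1,1,0.1],"yaw":0},{"dp":[0.1,1,0.1],"yaw":0},{"dp":[0.1,1,0.1],"yaw":0},{"dp":[0.1,1,0.1],"yaw":0},{"dp":[0.1,1,0.1],"yaw":0},{"dp":[0.1,1,0],"yaw":0},{"dp":[0.1,1,0],"yaw":0}]' 0 40
python3 -m crank '[{"dp":[0.1,1,0],"yaw":0},{"dp":[0.1,1,0],"yaw":0},{"dp":[0.1,1,0],"yaw":0},{"dp":[0.1,1,0],"yaw":0},{"dp":[0.1,1,0],"yaw":0},{"dp":[0.15,0.9,0],"yaw":0},{"dp":[0,0,0],"yaw":0},{"dp":[0,0,0],"yaw":0}]'
python3 - <<'E'
from h import *
im=r.camera("side"); crop("side",im,180,50,160,120,5,"pics/side9.png")
E
```

```text
time: 13.6
tcp_pos: [0.5421, -0.0381, 0.1817]
orientation: [0.678, 0.735, -0.0, -0.0]
force: [0.2, -0.1, -1.2]
opening: 0.0854
time: 14.4
tcp_pos: [0.5582, 0.1083, 0.1815]
orientation: [0.677, 0.736, -0.0, -0.0]
force: [0.4, -0.3, -0.4]
opening: 0.0856
```

View pics/side9.png

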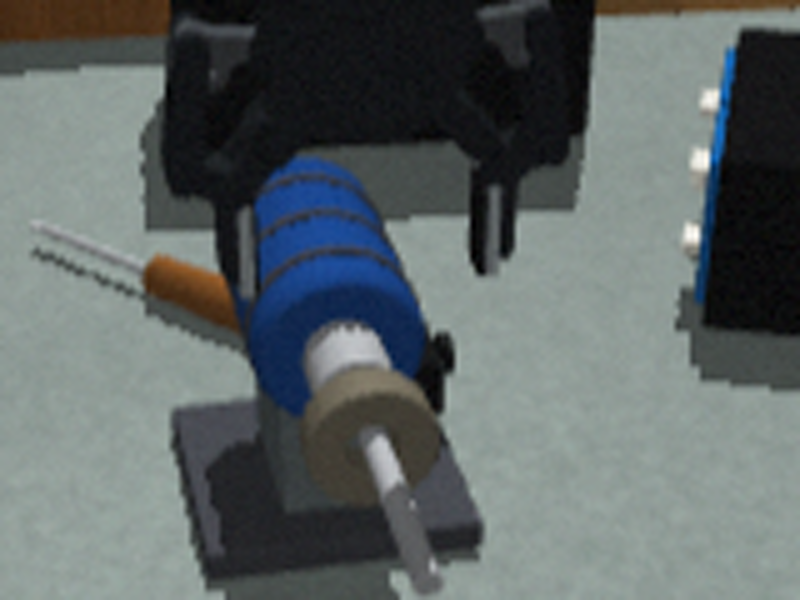

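```bash
python3 -m crank '[{"dp":[0.04,0,-0.6],"yaw":0},{"dp":[0,0,-0.6],"yaw":0},{"dp":[0,0,-0.5],"yaw":0},{"dp":[0,0,0],"yaw":0}]'
python3 - <<'E'
from h import *
im=r.camera("side"); crop("side",im,180,50,160,120,5,"pics/side10.png")
E
```

```text
time: 14.85
tcp_pos: [0.5582, 0.1071, 0.1365]
orientation: [0.678, 0.735, -0.002, -0.001]
force: [0.1, 0.1, -0.7]
opening: 0.0854
```

View pics/side10.png

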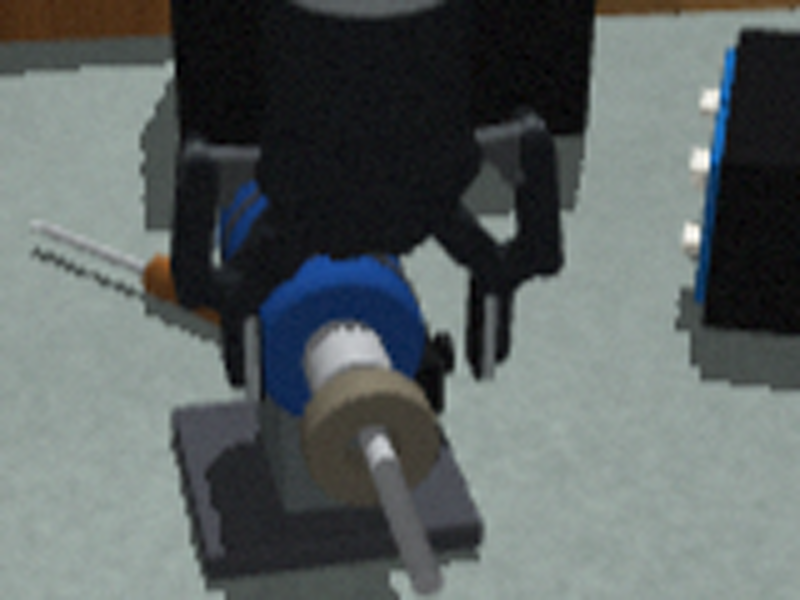

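The jaws at crop x 250 and 490 are centred on the wheel at (372,435). Lowering the rest of the way and gripping.

```bash
python3 -m crank '[{"dp":[0,0.04,-0.5],"yaw":0},{"dp":[0,0,-0.5],"yaw":0},{"dp":[0,0,-0.24],"yaw":0},{"dp":[0,0,0],"yaw":0},{"dp":[0,0,0],"yaw":0}]'
python3 - <<'E'
from h import *
im=r.camera("side"); crop("side",im,180,50,160,120,5,"pics/side11.png")
E
```

```text
time: 15.4
tcp_pos: [0.5597, 0.109, 0.1083]
orientation: [0.678, 0.735, -0.0, -0.0]
force: [0.1, -0.6, -0.5]
opening: 0.086
```

View pics/side11.png

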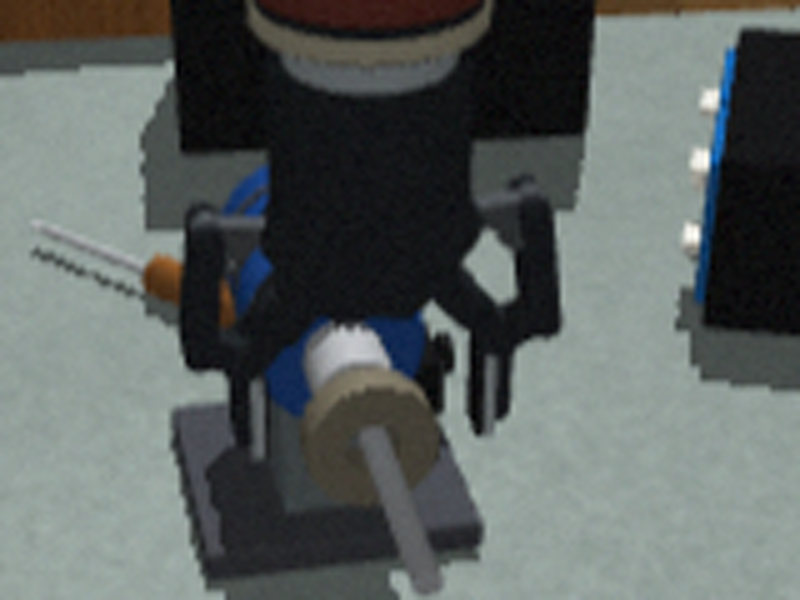

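```bash
python3 -m crank '[{"dp":[0,0,-0.16],"yaw":0},{"dp":[0,0,-0.16],"yaw":0},{"dp":[0,0,0],"yaw":0}]'
python3 -m crank '[{"dp":[0,0,0],"yaw":0},{"dp":[0,0,0],"yaw":0},{"dp":[0,0,0],"yaw":0},{"dp":[0,0,0],"yaw":0},{"dp":[0,0,0],"yaw":0},{"dp":[0,0,0],"yaw":0},{"dp":[0,0,0],"yaw":0}]' 255 40
python3 - <<'E'
from h import *
im=r.camera("side"); crop("side",im,180,50,160,120,5,"pics/side12.png")
E
```

```text
time: 15.75
tcp_pos: [0.5594, 0.1087, 0.0997]
orientation: [0.678, 0.735, -0.0, -0.0]
force: [1.0, 0.5, 0.1]
opening: 0.0851
time: 16.45
tcp_pos: [0.5599, 0.1089, 0.1006]
orientation: [0.678, 0.735, 0.0, 0.0]
force: [-1.9, -0.9, 5.0]
opening: 0.054
```

View pics/side12.png

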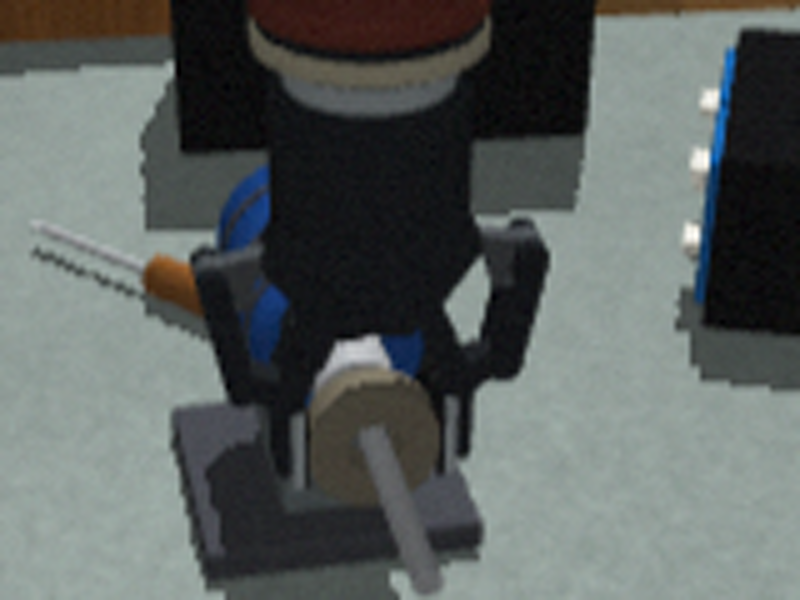

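Gripped: the opening reads 54 mm, with the same −2 mm offset as on the collar. Lifting 5 mm and sliding.

```bash
python3 -m crank '[{"dp":[0,0,0.1],"yaw":0},{"dp":[0,0,0.1],"yaw":0},{"dp":[0,0,0],"yaw":0},{"dp":[0,0,0],"yaw":0}]'
python3 -m crank '[{"dp":[0.03,-0.3,0],"yaw":0},{"dp":[0.03,-0.4,0],"yaw":0},{"dp":[0.04,-0.5,0],"yaw":0},{"dp":[0.04,-0.5,0],"yaw":0},{"dp":[0.04,-0.5,0],"yaw":0},{"dp":[0,0,0],"yaw":0}]'
python3 - <<'E'
from h import *
im=r.camera("side"); crop("side",im,180,80,160,120,5,"pics/side13.png")
E
```

```text
time: 16.9
tcp_pos: [0.5596, 0.1088, 0.1052]
orientation: [0.678, 0.735, -0.0, -0.0]
force: [0.8, 0.5, -2.2]
opening: 0.0541
time: 17.5
tcp_pos: [0.5645, 0.0507, 0.1052]
orientation: [0.679, 0.734, -0.0, 0.0]
force: [-0.2, -0.7, -1.6]
opening: 0.0541
```

View pics/side13.png

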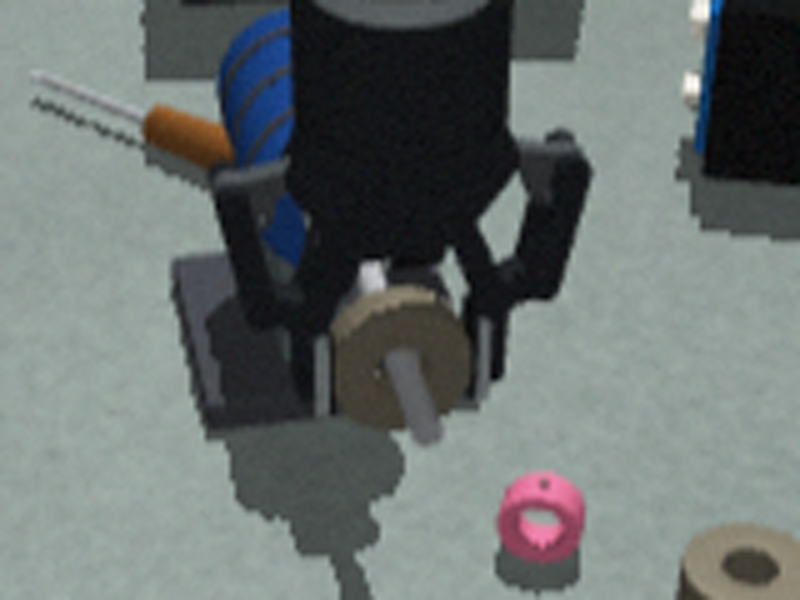

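```bash
python3 -m crank '[{"dp":[0.04,-0.5,0],"yaw":0},{"dp":[0.04,-0.5,0],"yaw":0},{"dp":[0.04,-0.5,0],"yaw":0},{"dp":[0.04,-0.5,0],"yaw":0},{"dp":[0.05,-0.6,0],"yaw":0},{"dp":[0.05,-0.7,0],"yaw":0},{"dp":[0.05,-0.7,0],"yaw":0},{"dp":[0.05,-0.7,0],"yaw":0},{"dp":[0,0,0],"yaw":0}]'
python3 - <<'E'
from h import *
im=r.camera("side"); crop("side",im,180,80,160,120,5,"pics/side14.png")
im=r.camera("top"); crop("top",im,150,120,270,200,2.9,"pics/top14.png")
p=at("top",(344.6,217),.022);print(p)
E
```

```text
time: 18.45
tcp_pos: [0.5732, -0.0677, 0.105]
orientation: [0.68, 0.734, -0.001, 0.0]
force: [0.7, -0.1, -1.4]
opening: 0.054
[ 0.5189305  -0.26255747  0.022     ]
```

View pics/side14.png

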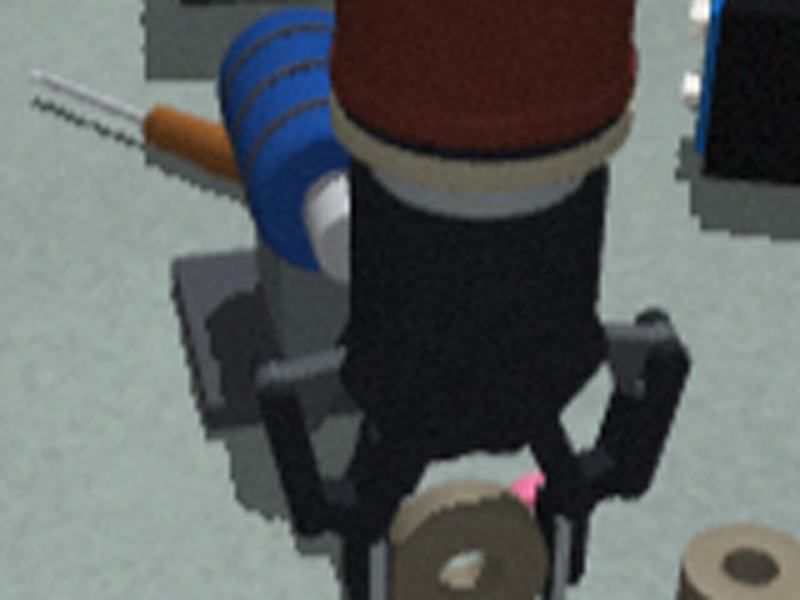

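View pics/top14.png

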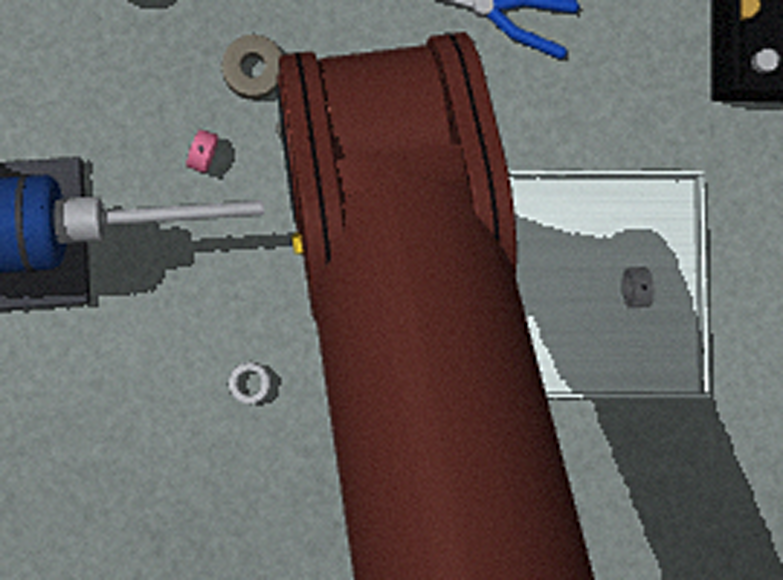

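The wheel is off the spindle and held at crop (470,560). The collar is undisturbed in the tray at top crop (638,287). Placing the wheel at about (0.515,-0.225).

```bash
python3 -m crank '[{"dp":[-0.3,-0.6,0],"yaw":0},{"dp":[-0.4,-1,0],"yaw":0},{"dp":[-0.4,-1,0],"yaw":0},{"dp":[-0.4,-1,0],"yaw":0},{"dp":[-0.3,-1,0],"yaw":0},{"dp":[-0.3,-1,0],"yaw":0},{"dp":[-0.2,-0.7,0],"yaw":0},{"dp":[0,0,-0.6],"yaw":0},{"dp":[0,0,-0.7],"yaw":0},{"dp":[0,0,-0.6],"yaw":0}]'
python3 -m crank '[{"dp":[0,0,-0.5],"yaw":0},{"dp":[0,0,-0.3],"yaw":0},{"dp":[0,0,-0.15],"yaw":0},{"dp":[0,0,0],"yaw":0},{"dp":[0,0,0],"yaw":0}]'
python3 - <<'E'
from h import *
im=r.camera("side"); crop("side",im,150,220,213,160,3.7,"pics/side15.png")
E
```

```text
time: 19.55
tcp_pos: [0.5158, -0.2195, 0.0565]
orientation: [0.677, 0.736, 0.0, -0.0]
force: [-0.8, -0.3, -1.3]
opening: 0.0544
time: 20.05
tcp_pos: [0.5162, -0.2211, 0.0345]
orientation: [0.678, 0.735, 0.0, 0.0]
force: [-0.4, 1.2, -0.7]
opening: 0.0539
```

View pics/side15.png

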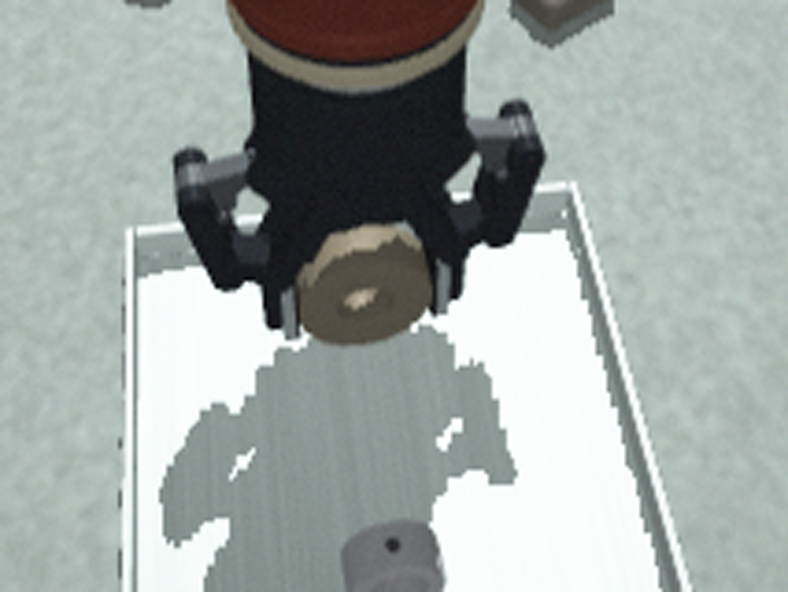

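The wheel hangs over the near half of the tray at crop (365,290), with the collar standing at (393,560). Final lowering.

```bash
python3 -m crank '[{"dp":[0,0,-0.12],"yaw":0},{"dp":[0,0,-0.08],"yaw":0},{"dp":[0,0,0],"yaw":0},{"dp":[0,0,0],"yaw":0}]'
python3 -m crank '[{"dp":[0,0,-0.05],"yaw":0},{"dp":[0,0,0],"yaw":0},{"dp":[0,0,0],"yaw":0}]'
```

```text
time: 20.5
tcp_pos: [0.5157, -0.2211, 0.029]
orientation: [0.678, 0.735, -0.0, -0.0]
force: [0.7, -0.1, -1.7]
opening: 0.0539
time: 20.8
tcp_pos: [0.5159, -0.2212, 0.0282]
orientation: [0.678, 0.735, -0.0, 0.0]
force: [-1.9, 0.5, 4.1]
opening: 0.0539
```

Contact at about 4 N, where expected. Releasing.

```bash
python3 -m crank '[{"dp":[0,0,0],"yaw":0},{"dp":[0,0,0],"yaw":0},{"dp":[0,0,0],"yaw":0},{"dp":[0,0,0],"yaw":0}]' 30 40
python3 -m crank '[{"dp":[0,0,0.2],"yaw":0},{"dp":[0,0,0.4],"yaw":0},{"dp":[0,0,0.7],"yaw":0},{"dp":[0,0,0.8],"yaw":0},{"dp":[0,0,0.8],"yaw":0},{"dp":[0,0,0.8],"yaw":0},{"dp":[0,0,0.8],"yaw":0},{"dp":[0,0,0.8],"yaw":0},{"dp":[0,0,0.8],"yaw":0},{"dp":[0,0,0.8],"yaw":0}]'
python3 -m crank '[{"dp":[0,0.7,0.5],"yaw":0},{"dp":[0,1,0],"yaw":0},{"dp":[0,1,0],"yaw":0},{"dp":[0,1,0],"yaw":0},{"dp":[0,1,0],"yaw":0},{"dp":[0,1,0],"yaw":0},{"dp":[0,1,0],"yaw":0},{"dp":[0,0.5,0],"yaw":0},{"dp":[0,0,0],"yaw":0}]'
python3 - <<'E'
from h import *
im=r.camera("side"); crop("side",im,150,220,213,160,3.7,"pics/side16.png")
im=r.camera("top"); crop("top",im,150,120,270,200,2.9,"pics/top16.png")
E
```

```text
time: 21.2
tcp_pos: [0.5157, -0.2211, 0.0277]
orientation: [0.678, 0.735, 0.0, -0.0]
force: [-0.3, 0.2, -0.4]
opening: 0.0754
time: 22.2
tcp_pos: [0.5158, -0.2209, 0.2022]
orientation: [0.678, 0.735, 0.0, 0.0]
force: [0.1, -1.1, 1.1]
opening: 0.0757
time: 23.1
tcp_pos: [0.5156, -0.0387, 0.2133]
orientation: [0.677, 0.736, 0.0, 0.0]
force: [-0.3, 0.2, 0.7]
opening: 0.0753
```

View pics/side16.png

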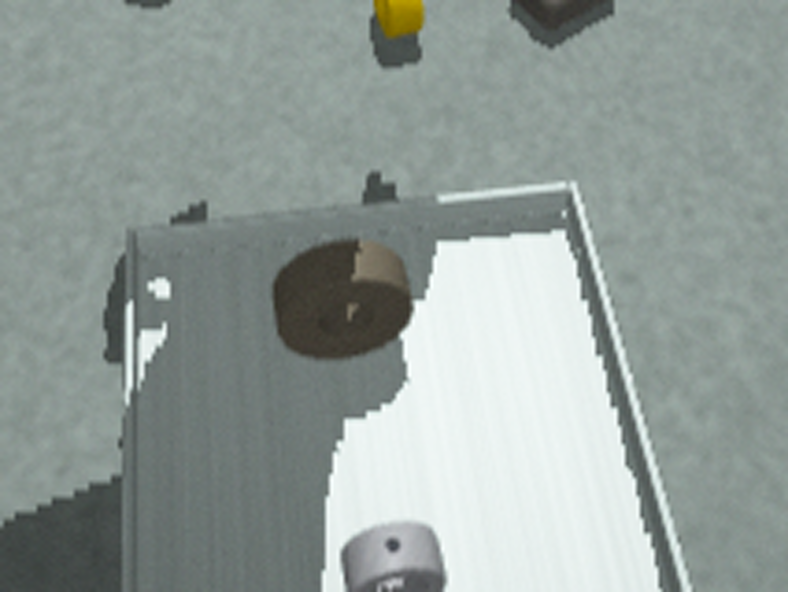

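View pics/top16.png

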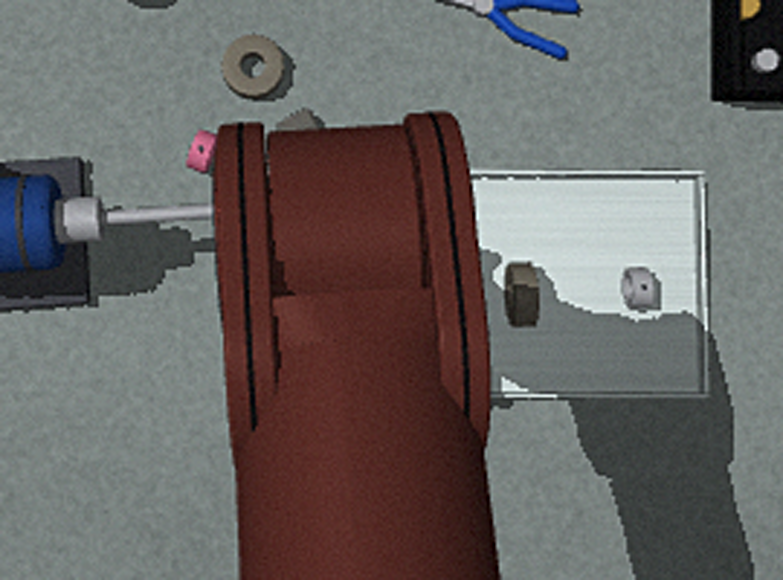

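Both parts stand in the tray. The wheel is at side crop (343,300), somewhat left of where I released it, so it may be rolling slowly. I'll wait a second and compare.

```bash
python3 -m crank '[{"dp":[0,0.4,0],"yaw":0},{"dp":[0,0,0],"yaw":0},{"dp":[0,0,0],"yaw":0},{"dp":[0,0,0],"yaw":0},{"dp":[0,0,0],"yaw":0},{"dp":[0,0,0],"yaw":0},{"dp":[0,0,0],"yaw":0},{"dp":[0,0,0],"yaw":0},{"dp":[0,0,0],"yaw":0},{"dp":[0,0,0],"yaw":0}]'
python3 - <<'E'
from h import *
im=r.camera("side"); crop("side",im,150,220,213,160,3.7,"pics/side17.png")
E
```

```text
time: 24.2
tcp_pos: [0.5157, -0.0311, 0.2128]
orientation: [0.678, 0.735, -0.0, -0.0]
force: [-0.4, -0.2, 0.3]
opening: 0.0752
```

View pics/side17.png

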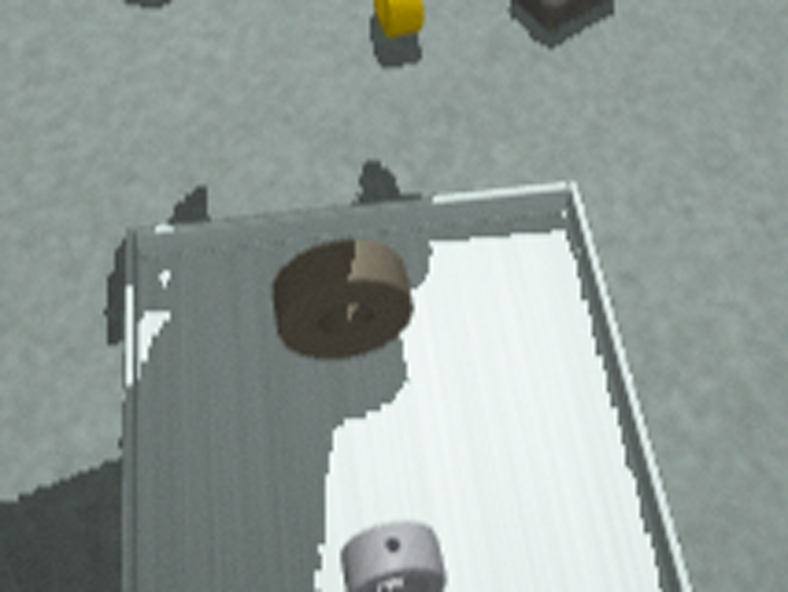

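The wheel at (343,300) and the collar at (393,560) have not moved over about 1 s, and the robot is clear of both. Handing in.

```bash
python3 -c "
from rig import r
print(r.sign_off())"
```

```text
the job is handed in; nothing more can be done
None
```

The job is done and handed in at about 24 s of the 64 s allowed. I slid the collar off the spindle first and stood it in the tray, with the wheel still on the spindle. Then I slid the wheel off and stood it in the same tray.

- **Last checks:** two side pictures about 1 s apart show the collar and wheel standing on their rims in the tray, not moving. The gripper was open and well clear of both. No wrist force reading went above about 6 N.
- **Look-alikes:** I touched none of them.
- **Small disagreements:** the wheel shifted about 1 cm in the tray when released, then stayed still. The gripper opening read about 2 mm below the true diameter of both parts, and neither slipped.

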